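# Find the rocking jar lid and press it home

## Robot

A 6-joint arm with a two-finger parallel gripper is mounted at the origin on the work surface. World frame = base frame: x ahead of the robot, y to its left, z up, the work surface at z = 0. Lengths are in m, angles in rad, forces in N, time in s.
With the tool pointing down it reaches from about 0.35 to 0.775 m from the base axis. Payload 5.5 kg.
Tool frame: the origin (TCP) lies midway between the tips of the shut fingers; the grasp point (between the pads) lies 19 mm behind it (env.tcp_to_grasp is the distance from the TCP to the grasp point, in m); z points along the fingers, y is the direction in which the jaws open and shut (so a half turn about z gives the same grasp; the last joint's range is limited). The gripper opens to 85 mm and grips with 20 to 120 N. Pads are 22 mm wide; open, the fingers measure 114 mm over their backs; the gripper's body (76 mm by 85 mm) begins 54 mm behind the grasp point. The pads swing forward as they close: fully open they stand 13 mm farther back than shut.
Start: joints at [1.114, 0.313, 0.046, 1.304, 0, 1.431], TCP at [0.179, 0.546, 0.231] pointing down, gripper open.
Joint ranges: [-2.76, 2.76], [-0.86, 1.69], [-1.03, 1.26], [-2.2, 2.34], [-1.47, 1.5], [-3.14, 3.14]. Speed limits (rad/s): [2.57, 2.57, 3.14, 3.14, 3.14, 3.14].

## Interface

Orientations are given as a unit quaternion [w, x, y, z].
In Python, from workcell import get_state, viewer, hand_in, finder, env gives the robot as it stands.
- The arm moves only by the tool arm_command, never from a script. Its argument "motion" is a list of rows, each an object of numbers: "x", "y", "z": the shift along the tool's x, y, z in mm; "rx", "ry", "rz": the turn, a rotation vector about the tool's x, y, z in degrees; "hand": the closure, from -1 (fully open) to 1 (shut). A call has 1 to 10 rows; each row is the pose to reach, as a shift and turn from the pose commanded when the call began, along the tool's axes at that moment; what a row does not reach only later rows make up. A row lasts 1/8 s, in which the tool goes at most 62.5 mm and 10.7 degrees, less where a joint would pass 70% of its speed; a pose out of reach is approached as far as the arm can. A call with a gripper value outside its range is refused whole. The fingers move at their own pace and stop on an object; "force" is the grip in N (left out, the last holds). Time passes only in rows, so rows that repeat a pose let the fingers close. It gives the time, the measured TCP pose, the force and the opening at its end, in the units of the state.
- get_state(): the state, without advancing time (a new reading comes with each control period).
- viewer.read_camera(name): name is "scene" or "top" or "wrist"; returns a dict with "image" (480x640x3 uint8, red, green, blue), "z_map" (480x640 float32, m along the optical axis (not along the pixel's ray), 0 where there is no reading), "intrinsics" (3x3 intrinsics, pixels), "rvec" (rotation vector, rad) and "tvec" (3), from world to camera coordinates, as OpenCV has them. Camera axes: x right, y down, z forward; pixel columns grow to the right and rows downward; lengths in m; the calibration is good to about 2 mm. A picture is of the moment at which its call begins.
- hand_in(): hands the job in, once; it reports no verdict.
Trained networks look in a picture, given as the dict that the camera call returned (one of the last four; its "shot" number tells which), for a name from the list of things; names that differ only in an ending like _2 or _b are one class to them, and where a whole thing is asked for, a point or a joint stands for the part that bears it (a point fixed in the world has none). Each returns a list of dicts, best first, with "score" (0 to 1); they miss things now and then, are a little off and sometimes report something else, mostly with a low value. They report only what shows in the picture. A call takes as long as a camera call.
- finder.find_in(picture, query): "at" ([column, row] in pixels, amid what is visible of it).
- finder.masks_of(picture, query): "region" (480x640 bool, what is visible of it) and "at" ([column, row] in pixels, amid what is visible of it).
The state is a dict: "clock": time; "joint_pos": joint angles; "qvel": joint speeds; "tau": joint torques, N m; "tcp_pos": TCP position; "orientation": TCP orientation; "wrist_force": force on the tool from outside, world axes, zero at the start; "ft_torque": the same for the moment, N m; "finger_gap": finger opening in m.
Only numpy, scipy, OpenCV 4.12 (cv2) and the standard library are available. Lean on these libraries where they do the work, as an engineer would, in place of code of your own. Each camera call takes 0.05 s, during which the arm holds its last target.

## Task

One of the five glaze jars is not shut: its lid rocks when you press near its edge, while the other four are firm. Press on the lids to find it, then push it fully down onto its jar, and finish with the fingers still pressing lightly on that lid (and on no other), holding it shut. Only press: do not lift, tip or shove any jar, and leave everything else where it is.

Things in the scene. Friction and masses are not known exactly. Their poses are not given: they have to be found in the camera images.
- jar_a: hand-thrown clay jar, loose on the table and full (0.35 to 0.75 kg), 82 mm wide; origin: centre of its underside, z up. Jar heights differ by some mm, so a lid's height does not tell if it is home. A lid not home goes straight down 5 mm when pressed at its centre with over 9 N, then stays and rocks no more
- lid_a: white plastic press-on lid of jar_a, 85 mm wide, flat top, 24 mm skirt; all five look alike. Origin: centre of its top face (96 to 105 mm above the table), z up. Home, it is rigid on its jar; not home, it tips 0.14 rad under 2 to 3 N near any edge (27 mm off centre it sinks 3.5 mm) and springs back level. It cannot come off upwards
- jar_b: hand-thrown clay jar, loose on the table and full (0.35 to 0.75 kg), 82 mm wide; origin: centre of its underside, z up. Jar heights differ by some mm, so a lid's height does not tell if it is home. A lid not home goes straight down 5 mm when pressed at its centre with over 9 N, then stays and rocks no more
- lid_b: white plastic press-on lid of jar_b, 85 mm wide, flat top, 24 mm skirt; all five look alike. Origin: centre of its top face (96 to 105 mm above the table), z up. Home, it is rigid on its jar; not home, it tips 0.14 rad under 2 to 3 N near any edge (27 mm off centre it sinks 3.5 mm) and springs back level. It cannot come off upwards
- jar_c: hand-thrown clay jar, loose on the table and full (0.35 to 0.75 kg), 82 mm wide; origin: centre of its underside, z up. Jar heights differ by some mm, so a lid's height does not tell if it is home. A lid not home goes straight down 5 mm when pressed at its centre with over 9 N, then stays and rocks no more
- lid_c: white plastic press-on lid of jar_c, 85 mm wide, flat top, 24 mm skirt; all five look alike. Origin: centre of its top face (96 to 105 mm above the table), z up. Home, it is rigid on its jar; not home, it tips 0.14 rad under 2 to 3 N near any edge (27 mm off centre it sinks 3.5 mm) and springs back level. It cannot come off upwards
- jar_d: hand-thrown clay jar, loose on the table and full (0.35 to 0.75 kg), 82 mm wide; origin: centre of its underside, z up. Jar heights differ by some mm, so a lid's height does not tell if it is home. A lid not home goes straight down 5 mm when pressed at its centre with over 9 N, then stays and rocks no more
- lid_d: white plastic press-on lid of jar_d, 85 mm wide, flat top, 24 mm skirt; all five look alike. Origin: centre of its top face (96 to 105 mm above the table), z up. Home, it is rigid on its jar; not home, it tips 0.14 rad under 2 to 3 N near any edge (27 mm off centre it sinks 3.5 mm) and springs back level. It cannot come off upwards
- jar_e: hand-thrown clay jar, loose on the table and full (0.35 to 0.75 kg), 82 mm wide; origin: centre of its underside, z up. Jar heights differ by some mm, so a lid's height does not tell if it is home. A lid not home goes straight down 5 mm when pressed at its centre with over 9 N, then stays and rocks no more
- lid_e: white plastic press-on lid of jar_e, 85 mm wide, flat top, 24 mm skirt; all five look alike. Origin: centre of its top face (96 to 105 mm above the table), z up. Home, it is rigid on its jar; not home, it tips 0.14 rad under 2 to 3 N near any edge (27 mm off centre it sinks 3.5 mm) and springs back level. It cannot come off upwards
- test_cup: bystander: small white cup, 50 mm wide, 55 mm tall; origin: centre of its underside
- dropper: bystander: small white bottle, 32 mm wide, 75 mm tall, standing; origin: centre of its underside
- pinch_bowl: bystander: small clay bowl, 72 mm wide, 35 mm tall; origin: centre of its underside
- test_tile: bystander: clay glaze-test tile, L-shaped, 45 x 40 x 57 mm tall; origin: under the centre of its foot
- rib: bystander: flat wooden throwing rib, 85 x 45 x 6 mm; origin: centre of its underside
- brush: bystander: paint brush lying on the table, 180 mm long; origin: on its underside near its middle
- roller: bystander: wooden rolling pin, 230 mm long, 40 mm thick, beyond the jars; origin: centre of its underside

How it is judged:
By the outcome, as a careful person would: the job done as asked, in the order asked, and still so for the second after the job is handed in, while the arm keeps its last pose, push and grip.
It also fails if it takes over 56 s, if anything falls off the work surface, if the arm or the gripper's body presses on something with over 40 N, if the wrist force passes 120 N, or if a joint passes its speed limit or range.

## Working session

There is one attempt and no reset: what is moved stays moved. The work goes in short steps, Python scripts to look and compute and a tool call to move; the robot and the scene stay as the last step left them, time stands still between calls to the robot, and variables do not carry over. Pictures are saved under pics/ and viewed, and the job is handed in when it is done.

Besides the shell and the picture viewer there is one more tool, called after "Request:" in YAML: its name, and indented under it one key for each argument. arm_command: Moves the arm, as the interface text tells. Its arguments: {"type":"object","properties":{"motion":{"type":"array","items":{"type":"object","properties":{"x":{"type":"number"},"y":{"type":"number"},"z":{"type":"number"},"rx":{"type":"number"},"ry":{"type":"number"},"rz":{"type":"number"},"hand":{"type":"number"}}}},"force":{"type":"number"}},"required":["motion"]}

```bash
mkdir -p pics
cat > h.py <<'E'
import numpy as np, cv2
from workcell import get_state, viewer, hand_in, finder, env
def world(p,m):
    K=p["intrinsics"];R=cv2.Rodrigues(np.array(p["rvec"],float))[0];t=np.array(p["tvec"],float).ravel()
    v,u=np.nonzero(m&(p["z_map"]>0));z=p["z_map"][v,u]
    c=np.stack([(u-K[0,2])/K[0,0]*z,(v-K[1,2])/K[1,1]*z,z],1)
    return (c-t)@R,u,v
def save(p,n): cv2.imwrite("pics/"+n,p["image"][:,:,::-1])
E
python3 - <<'E'
from h import *
s=get_state();print({k:np.round(v,3) for k,v in s.items()})
for n in("top","scene"):
    p=viewer.read_camera(n);save(p,n+"1.png")
    for r in finder.masks_of(p,"lid_a"):
        w,u,v=world(p,r["region"])
        zt=np.percentile(w[:,2],90);q=w[abs(w[:,2]-zt)<.004]
        c,rad=cv2.minEnclosingCircle((q[:,:2]*1000).astype(np.float32))
        print(n,round(r["score"],2),np.round(r["at"]),len(w),np.round(zt,4),np.round(np.median(q[:,2]),4),np.round(c,1),round(rad,1),np.round((q.min(0)+q.max(0))/2,4))
E
```

```text
{'clock': np.float64(0.0), 'joint_pos': array([1.114, 0.314, 0.045, 1.304, 0.   , 1.431]), 'qvel': array([-0.001,  0.001, -0.   ,  0.   ,  0.   ,  0.001]), 'tau': array([ 1.0000e-03, -4.8063e+01,  2.9853e+01,  1.9000e-02,  0.0000e+00,
       -0.0000e+00]), 'tcp_pos': array([0.179, 0.546, 0.23 ]), 'orientation': array([-0.   ,  0.158,  0.987, -0.001]), 'wrist_force': array([-0.095, -0.183, -0.391]), 'ft_torque': array([0.007, 0.014, 0.01 ]), 'finger_gap': np.float64(0.085)}
top 0.95 [396. 228.] 1376 0.0982 0.0963 [ 617.1 -148.5] 42.2 [ 0.617  -0.1484  0.0979]
top 0.82 [315. 297.] 1359 0.1051 0.1031 [479.   20.8] 41.6 [0.478  0.0213 0.1049]
top 0.77 [188. 303.] 1473 0.1026 0.1007 [462.9 279. ] 42.9 [0.4631 0.2792 0.1025]
top 0.76 [251. 213.] 1334 0.1013 0.0994 [643.7 163.7] 41.7 [0.6441 0.1637 0.1012]
top 0.65 [468. 294.] 1431 0.1074 0.1054 [ 484.7 -284.3] 41.7 [ 0.485  -0.2842  0.1073]
scene 0.85 [266. 228.] 1954 0.1042 0.1029 [480.9  20. ] 42.9 [0.4801 0.0201 0.1039]
scene 0.73 [286. 346.] 2754 0.0977 0.0964 [ 618.6 -150. ] 42.9 [ 0.6187 -0.1508  0.097 ]
scene 0.71 [155. 386.] 3238 0.1066 0.1053 [ 485.7 -287.1] 43.4 [ 0.4868 -0.287   0.1062]
scene 0.68 [386. 206.] 1825 0.1009 0.0996 [646.8 163.1] 43.7 [0.646  0.1633 0.1004]
scene 0.62 [328. 139.] 1324 0.1019 0.1005 [464.8 277.8] 43.2 [0.4656 0.277  0.1013]
scene 0.36 [157. 390.] 4177 0.1065 0.1053 [ 486.2 -286.9] 43.3 [ 0.4868 -0.2869  0.1061]
```

View pics/top1.png

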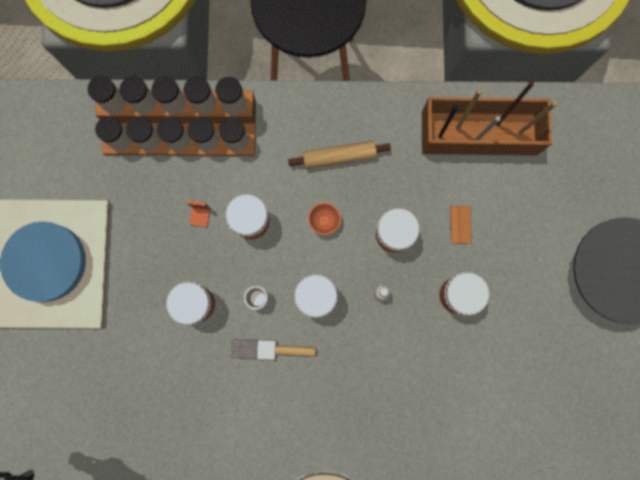

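View pics/scene1.png

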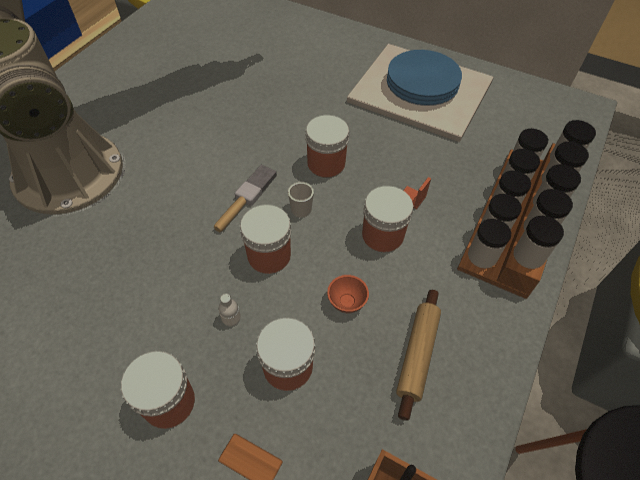

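```bash
cat >> h.py <<'E'
from scipy.spatial.transform import Rotation as Ro
def rel(x,y,z):
    s=get_state();q=s["orientation"];R=Ro.from_quat([q[1],q[2],q[3],q[0]])
    d=np.array([x,y,z])-np.array(s["tcp_pos"])*1000
    g=Ro.from_quat([0,1,0,0])
    print("t",s["clock"],"shift",np.round(R.inv().apply(d),1),"turn",np.round((R.inv()*g).as_rotvec(degrees=True),2),"F",np.round(s["wrist_force"],2))
E
python3 -c "
from h import *
rel(436,278.5,130)"
```

```text
t 0.2 shift [-327.6 -174.1  100.9] turn [ -0.06  -0.02 -18.15] F [-0.12 -0.01  0.02]
```

Request:
arm_command:
  motion:
    - {"x": -60, "y": -32, "z": 18, "rz": -3, "hand": 1}
    - {"x": -120, "y": -64, "z": 36, "rz": -7, "hand": 1}
    - {"x": -170, "y": -90, "z": 52, "rz": -11, "hand": 1}
    - {"x": -220, "y": -117, "z": 68, "rz": -15, "hand": 1}
    - {"x": -270, "y": -144, "z": 84, "rz": -18.15, "hand": 1}
    - {"x": -310, "y": -165, "z": 96, "rz": -18.15, "hand": 1}
    - {"x": -328, "y": -174, "z": 101, "rz": -18.15, "hand": 1}
    - {"x": -328, "y": -174, "z": 101, "rz": -18.15, "hand": 1}
    - {"x": -328, "y": -174, "z": 101, "rz": -18.15, "hand": 1}

```text
invalid input at $.motion[0]: expected keys x, y, z, rx, ry, rz, hand
```

```bash
python3 -c "
from h import *
rel(436,278.5,101);print(get_state()['finger_gap'],get_state()['tcp_pos'])"
```

```text
t 0.2 shift [-327.6 -174.1  129.9] turn [ -0.06  -0.02 -18.15] F [-0.12 -0.01  0.02]
0.0853973932566918 [0.17901288 0.54609636 0.2307576 ]
```

All keys are required.

Request:
arm_command:
  motion:
    - {"x": -60, "y": -32, "z": 18, "rx": 0, "ry": 0, "rz": -3, "hand": 1}
    - {"x": -120, "y": -64, "z": 36, "rx": 0, "ry": 0, "rz": -7, "hand": 1}
    - {"x": -170, "y": -90, "z": 52, "rx": 0, "ry": 0, "rz": -11, "hand": 1}
    - {"x": -220, "y": -117, "z": 68, "rx": 0, "ry": 0, "rz": -15, "hand": 1}
    - {"x": -270, "y": -144, "z": 84, "rx": 0, "ry": 0, "rz": -18.15, "hand": 1}
    - {"x": -310, "y": -165, "z": 96, "rx": 0, "ry": 0, "rz": -18.15, "hand": 1}
    - {"x": -328, "y": -174, "z": 101, "rx": 0, "ry": 0, "rz": -18.15, "hand": 1}
    - {"x": -328, "y": -174, "z": 101, "rx": 0, "ry": 0, "rz": -18.15, "hand": 1}
    - {"x": -328, "y": -174, "z": 101, "rx": 0, "ry": 0, "rz": -18.15, "hand": 1}

```text
clock: 1.32
tcp_pos: [0.436, 0.2797, 0.1306]
orientation: [-0.0, -0.0, 1.0, 0.0]
wrist_force: [0.2, -0.5, 0.7]
finger_gap: 0.0005
```

```bash
python3 -c "
from h import *
rel(436,278.5,101);print(get_state()['finger_gap'],get_state()['tcp_pos'])"
```

```text
t 1.325 shift [-0.  -1.2 29.6] turn [ 0.03 -0.01  0.06] F [ 0.24 -0.5   0.71]
0.00046794481017154083 [0.43597415 0.27972796 0.13058218]
```

Request:
arm_command:
  motion:
    - {"x": 0, "y": -1, "z": 12, "rx": 0, "ry": 0, "rz": 0, "hand": 1}
    - {"x": 0, "y": -1, "z": 22, "rx": 0, "ry": 0, "rz": 0, "hand": 1}
    - {"x": 0, "y": -1, "z": 26, "rx": 0, "ry": 0, "rz": 0, "hand": 1}
    - {"x": 0, "y": -1, "z": 28, "rx": 0, "ry": 0, "rz": 0, "hand": 1}
    - {"x": 0, "y": -1, "z": 29, "rx": 0, "ry": 0, "rz": 0, "hand": 1}
    - {"x": 0, "y": -1, "z": 30, "rx": 0, "ry": 0, "rz": 0, "hand": 1}
    - {"x": 0, "y": -1, "z": 30, "rx": 0, "ry": 0, "rz": 0, "hand": 1}
    - {"x": 0, "y": -1, "z": 30, "rx": 0, "ry": 0, "rz": 0, "hand": 1}

```text
clock: 2.33
tcp_pos: [0.4368, 0.2779, 0.1005]
orientation: [0.0, 0.0, 1.0, 0.0]
wrist_force: [0.4, 0.0, 0.3]
finger_gap: -0.0003
```

Request:
arm_command:
  motion:
    - {"x": 0, "y": 0, "z": 0.5, "rx": 0, "ry": 0, "rz": 0, "hand": 1}
    - {"x": 0, "y": 0, "z": 1, "rx": 0, "ry": 0, "rz": 0, "hand": 1}
    - {"x": 0, "y": 0, "z": 1, "rx": 0, "ry": 0, "rz": 0, "hand": 1}
    - {"x": 0, "y": 0, "z": 1, "rx": 0, "ry": 0, "rz": 0, "hand": 1}

```text
clock: 2.82
tcp_pos: [0.4368, 0.278, 0.1001]
orientation: [0.0, 0.0, 1.0, 0.0]
wrist_force: [-1.8, -0.4, 6.5]
finger_gap: 0.0003
```

Request:
arm_command:
  motion:
    - {"x": 0, "y": 0, "z": -20, "rx": 0, "ry": 0, "rz": 0, "hand": 1}
    - {"x": -40, "y": -25, "z": -25, "rx": 0, "ry": 0, "rz": 0, "hand": 1}
    - {"x": -90, "y": -57, "z": -25, "rx": 0, "ry": 0, "rz": 0, "hand": 1}
    - {"x": -140, "y": -88, "z": -25, "rx": 0, "ry": 0, "rz": 0, "hand": 1}
    - {"x": -172, "y": -108, "z": -20, "rx": 0, "ry": 0, "rz": 0, "hand": 1}
    - {"x": -181, "y": -114.5, "z": -14, "rx": 0, "ry": 0, "rz": 0, "hand": 1}
    - {"x": -181, "y": -114.5, "z": -8, "rx": 0, "ry": 0, "rz": 0, "hand": 1}
    - {"x": -181, "y": -114.5, "z": -4, "rx": 0, "ry": 0, "rz": 0, "hand": 1}
    - {"x": -181, "y": -114.5, "z": -2, "rx": 0, "ry": 0, "rz": 0, "hand": 1}
    - {"x": -181, "y": -114.5, "z": -1, "rx": 0, "ry": 0, "rz": 0, "hand": 1}

```text
clock: 4.08
tcp_pos: [0.6171, 0.1642, 0.1005]
orientation: [0.0, -0.001, 1.0, 0.0]
wrist_force: [-0.1, -0.0, 0.1]
finger_gap: 0.0002
```

Request:
arm_command:
  motion:
    - {"x": 0, "y": -0.5, "z": 1, "rx": 0, "ry": 0, "rz": 0, "hand": 1}
    - {"x": 0, "y": -0.5, "z": 1.5, "rx": 0, "ry": 0, "rz": 0, "hand": 1}
    - {"x": 0, "y": -0.5, "z": 1.5, "rx": 0, "ry": 0, "rz": 0, "hand": 1}

```text
clock: 4.45
tcp_pos: [0.6177, 0.163, 0.0991]
orientation: [0.0, -0.0, 1.0, 0.0]
wrist_force: [-1.5, 0.6, 1.6]
finger_gap: 0.0
```

Request:
arm_command:
  motion:
    - {"x": 0, "y": 0, "z": 0.3, "rx": 0, "ry": 0, "rz": 0, "hand": 1}
    - {"x": 0, "y": 0, "z": 0.5, "rx": 0, "ry": 0, "rz": 0, "hand": 1}
    - {"x": 0, "y": 0, "z": 0.5, "rx": 0, "ry": 0, "rz": 0, "hand": 1}

```text
clock: 4.82
tcp_pos: [0.6177, 0.163, 0.0991]
orientation: [0.0, -0.0, 1.0, 0.0]
wrist_force: [-3.0, 0.2, 5.5]
finger_gap: -0.0002
```

Request:
arm_command:
  motion:
    - {"x": 0, "y": 0, "z": -22, "rx": 0, "ry": 0, "rz": 0, "hand": 1}
    - {"x": 40, "y": -35, "z": -27, "rx": 0, "ry": 0, "rz": 0, "hand": 1}
    - {"x": 80, "y": -70, "z": -27, "rx": 0, "ry": 0, "rz": 0, "hand": 1}
    - {"x": 120, "y": -104, "z": -27, "rx": 0, "ry": 0, "rz": 0, "hand": 1}
    - {"x": 155, "y": -134, "z": -25, "rx": 0, "ry": 0, "rz": 0, "hand": 1}
    - {"x": 165, "y": -142.5, "z": -18, "rx": 0, "ry": 0, "rz": 0, "hand": 1}
    - {"x": 165, "y": -142.5, "z": -11, "rx": 0, "ry": 0, "rz": 0, "hand": 1}
    - {"x": 165, "y": -142.5, "z": -7, "rx": 0, "ry": 0, "rz": 0, "hand": 1}
    - {"x": 165, "y": -142.5, "z": -5.5, "rx": 0, "ry": 0, "rz": 0, "hand": 1}
    - {"x": 165, "y": -142.5, "z": -5.5, "rx": 0, "ry": 0, "rz": 0, "hand": 1}

```text
clock: 6.08
tcp_pos: [0.4531, 0.0209, 0.1035]
orientation: [-0.0, -0.0, 1.0, 0.0]
wrist_force: [-0.3, 0.4, -0.7]
finger_gap: -0.0001
```

Request:
arm_command:
  motion:
    - {"x": 0, "y": 0, "z": 1, "rx": 0, "ry": 0, "rz": 0, "hand": 1}
    - {"x": 0, "y": 0, "z": 1.5, "rx": 0, "ry": 0, "rz": 0, "hand": 1}
    - {"x": 0, "y": 0, "z": 1.5, "rx": 0, "ry": 0, "rz": 0, "hand": 1}

```text
clock: 6.45
tcp_pos: [0.4527, 0.0204, 0.1023]
orientation: [0.0, 0.0, 1.0, 0.0]
wrist_force: [0.0, 0.3, -0.2]
finger_gap: -0.0002
```

Request:
arm_command:
  motion:
    - {"x": 0, "y": 0, "z": 0.5, "rx": 0, "ry": 0, "rz": 0, "hand": 1}
    - {"x": 0, "y": 0, "z": 0.8, "rx": 0, "ry": 0, "rz": 0, "hand": 1}
    - {"x": 0, "y": 0, "z": 0.8, "rx": 0, "ry": 0, "rz": 0, "hand": 1}

```text
clock: 6.82
tcp_pos: [0.4526, 0.0204, 0.1015]
orientation: [0.0, 0.0, 1.0, 0.0]
wrist_force: [0.5, 0.2, 0.8]
finger_gap: -0.0002
```

Request:
arm_command:
  motion:
    - {"x": 0, "y": 0, "z": 0.5, "rx": 0, "ry": 0, "rz": 0, "hand": 1}
    - {"x": 0, "y": 0, "z": 0.8, "rx": 0, "ry": 0, "rz": 0, "hand": 1}
    - {"x": 0, "y": 0, "z": 0.8, "rx": 0, "ry": 0, "rz": 0, "hand": 1}

```text
clock: 7.2
tcp_pos: [0.4526, 0.0204, 0.1006]
orientation: [-0.0, 0.0, 1.0, 0.0]
wrist_force: [0.3, 0.1, 1.7]
finger_gap: 0.0002
```

Request:
arm_command:
  motion:
    - {"x": 0, "y": 0, "z": 0.7, "rx": 0, "ry": 0, "rz": 0, "hand": 1}
    - {"x": 0, "y": 0, "z": 1.2, "rx": 0, "ry": 0, "rz": 0, "hand": 1}
    - {"x": 0, "y": 0, "z": 1.2, "rx": 0, "ry": 0, "rz": 0, "hand": 1}

```text
clock: 7.58
tcp_pos: [0.4526, 0.0204, 0.0995]
orientation: [0.0, 0.0, 1.0, 0.0]
wrist_force: [-0.2, 0.7, 0.6]
finger_gap: -0.0002
```

Request:
arm_command:
  motion:
    - {"x": 0, "y": 0, "z": 0.7, "rx": 0, "ry": 0, "rz": 0, "hand": 1}
    - {"x": 0, "y": 0, "z": 1.0, "rx": 0, "ry": 0, "rz": 0, "hand": 1}
    - {"x": 0, "y": 0, "z": 1.0, "rx": 0, "ry": 0, "rz": 0, "hand": 1}

```text
clock: 7.95
tcp_pos: [0.4525, 0.0204, 0.0988]
orientation: [0.0, -0.0, 1.0, 0.0]
wrist_force: [-0.4, -0.2, 4.9]
finger_gap: 0.0002
```

Run:
```python
from h import *
p=viewer.read_camera("scene");save(p,"scene2.png")
im=p["image"][140:320,180:360];cv2.imwrite("pics/crop2.png",cv2.resize(im[:,:,::-1],None,fx=3.3,fy=3.3))
rel(480,20.4,99)
```

```text
t 8.0 shift [-27.5  -0.   -0.2] turn [ 0.  0. -0.] F [-2.4   0.73  5.05]
```

View pics/crop2.png

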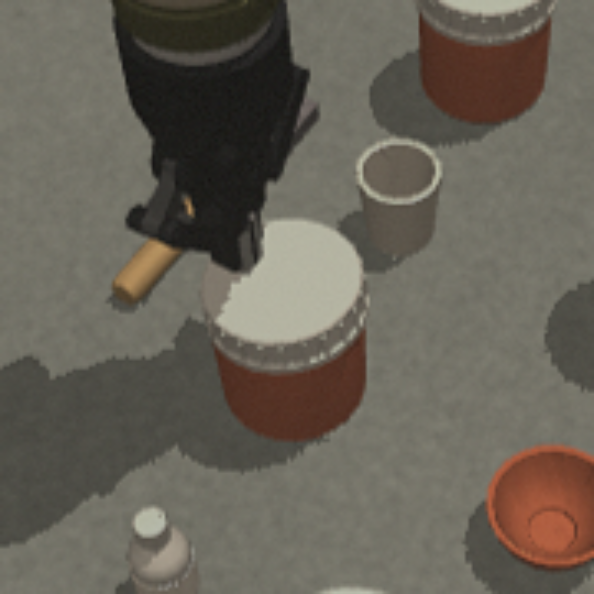

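Request:
arm_command:
  motion:
    - {"x": 0, "y": 0, "z": -5, "rx": 0, "ry": 0, "rz": 0, "hand": 1}
    - {"x": 0, "y": 0, "z": -12, "rx": 0, "ry": 0, "rz": 0, "hand": 1}
    - {"x": -14, "y": 0, "z": -12, "rx": 0, "ry": 0, "rz": 0, "hand": 1}
    - {"x": -27.5, "y": 0, "z": -10, "rx": 0, "ry": 0, "rz": 0, "hand": 1}
    - {"x": -27.5, "y": 0, "z": -7, "rx": 0, "ry": 0, "rz": 0, "hand": 1}
    - {"x": -27.5, "y": 0, "z": -5, "rx": 0, "ry": 0, "rz": 0, "hand": 1}
    - {"x": -27.5, "y": 0, "z": -4.5, "rx": 0, "ry": 0, "rz": 0, "hand": 1}
    - {"x": -27.5, "y": 0, "z": -4, "rx": 0, "ry": 0, "rz": 0, "hand": 1}
    - {"x": -27.5, "y": 0, "z": -4, "rx": 0, "ry": 0, "rz": 0, "hand": 1}

```text
clock: 9.12
tcp_pos: [0.48, 0.0204, 0.1026]
orientation: [0.0, 0.0, 1.0, 0.0]
wrist_force: [-0.4, 0.5, -0.7]
finger_gap: 0.0
```

Request:
arm_command:
  motion:
    - {"x": 0, "y": 0, "z": 0.5, "rx": 0, "ry": 0, "rz": 0, "hand": 1}
    - {"x": 0, "y": 0, "z": 1, "rx": 0, "ry": 0, "rz": 0, "hand": 1}
    - {"x": 0, "y": 0, "z": 1, "rx": 0, "ry": 0, "rz": 0, "hand": 1}

```text
clock: 9.5
tcp_pos: [0.4801, 0.0204, 0.1015]
orientation: [0.0, 0.0, 1.0, 0.0]
wrist_force: [0.1, 0.1, 0.4]
finger_gap: 0.0002
```

Request:
arm_command:
  motion:
    - {"x": 0, "y": 0, "z": 0.4, "rx": 0, "ry": 0, "rz": 0, "hand": 1}
    - {"x": 0, "y": 0, "z": 0.7, "rx": 0, "ry": 0, "rz": 0, "hand": 1}
    - {"x": 0, "y": 0, "z": 0.7, "rx": 0, "ry": 0, "rz": 0, "hand": 1}

```text
clock: 9.88
tcp_pos: [0.4801, 0.0204, 0.1008]
orientation: [0.0, 0.0, 1.0, 0.0]
wrist_force: [0.3, -0.5, -0.0]
finger_gap: 0.0004
```

Request:
arm_command:
  motion:
    - {"x": 0, "y": 0, "z": 0.4, "rx": 0, "ry": 0, "rz": 0, "hand": 1}
    - {"x": 0, "y": 0, "z": 0.7, "rx": 0, "ry": 0, "rz": 0, "hand": 1}
    - {"x": 0, "y": 0, "z": 0.7, "rx": 0, "ry": 0, "rz": 0, "hand": 1}

```text
clock: 10.25
tcp_pos: [0.4801, 0.0204, 0.1001]
orientation: [-0.0, -0.0, 1.0, 0.0]
wrist_force: [-0.7, -0.7, 0.5]
finger_gap: -0.0001
```

Run:
```python
from h import *
rel(480,20.4,99)
for n in("top","scene"):
    p=viewer.read_camera(n);save(p,n+"3.png")
    for r in finder.masks_of(p,"lid_a"):
        w,u,v=world(p,r["region"])
        q=w[w[:,2]<.11];zt=np.percentile(q[:,2],80);q=q[abs(q[:,2]-zt)<.005]
        # plane fit
        A=np.c_[q[:,:2]-q[:,:2].mean(0),np.ones(len(q))];s=np.linalg.lstsq(A,q[:,2],rcond=None)[0]
        print(n,round(r["score"],2),len(q),np.round(q.mean(0),4),np.round(s,4),np.round(np.std(q[:,2]-A@s),4))
```

```text
t 10.25 shift [0.1 0.  1.1] turn [ 0. -0.  0.] F [-0.66 -0.7   0.54]
top 0.94 1240 [ 0.4841 -0.2855  0.105 ] [0.0023 0.0014 0.105 ] 0.0019
top 0.79 1184 [ 0.6168 -0.1489  0.0958] [-0.0035 -0.0024  0.0958] 0.002
top 0.72 1166 [0.6445 0.1643 0.099 ] [ 0.0033 -0.0008  0.099 ] 0.002
top 0.56 1248 [0.4631 0.2789 0.1001] [-0.0012  0.0017  0.1001] 0.002
scene 0.86 1438 [0.6466 0.1618 0.0995] [-0.0008  0.0055  0.0995] 0.0013
scene 0.74 1052 [0.4652 0.2757 0.1005] [-0.0038  0.0074  0.1005] 0.0014
scene 0.7 2429 [ 0.6195 -0.1511  0.0963] [-0.0011  0.0028  0.0963] 0.0012
scene 0.67 1070 [0.4883 0.0091 0.1002] [-0.006   0.0074  0.1002] 0.0013
scene 0.65 1039 [0.4652 0.2758 0.1005] [-0.0035  0.0053  0.1005] 0.0013
scene 0.63 2878 [ 0.487  -0.2877  0.1051] [-0.0047  0.0015  0.1051] 0.0012
```

Request:
arm_command:
  motion:
    - {"x": 0, "y": 0, "z": 0.4, "rx": 0, "ry": 0, "rz": 0, "hand": 1}
    - {"x": 0, "y": 0, "z": 0.7, "rx": 0, "ry": 0, "rz": 0, "hand": 1}
    - {"x": 0, "y": 0, "z": 0.7, "rx": 0, "ry": 0, "rz": 0, "hand": 1}

```text
clock: 10.82
tcp_pos: [0.4803, 0.0204, 0.0997]
orientation: [0.0, -0.0, 1.0, 0.0]
wrist_force: [-0.0, 0.4, 3.7]
finger_gap: 0.0003
```

Request:
arm_command:
  motion:
    - {"x": 0, "y": 0, "z": 0.4, "rx": 0, "ry": 0, "rz": 0, "hand": 1}
    - {"x": 0, "y": 0, "z": 0.8, "rx": 0, "ry": 0, "rz": 0, "hand": 1}
    - {"x": 0, "y": 0, "z": 0.8, "rx": 0, "ry": 0, "rz": 0, "hand": 1}

```text
clock: 11.2
tcp_pos: [0.4804, 0.0204, 0.0994]
orientation: [0.0, -0.0, 1.0, 0.0]
wrist_force: [-2.9, 0.6, 8.2]
finger_gap: 0.0
```

Request:
arm_command:
  motion:
    - {"x": 0, "y": 0, "z": 0.4, "rx": 0, "ry": 0, "rz": 0, "hand": 1}
    - {"x": 0, "y": 0, "z": 0.8, "rx": 0, "ry": 0, "rz": 0, "hand": 1}
    - {"x": 0, "y": 0, "z": 0.8, "rx": 0, "ry": 0, "rz": 0, "hand": 1}

```text
clock: 11.58
tcp_pos: [0.4804, 0.0205, 0.0986]
orientation: [0.0, -0.0, 1.0, 0.0]
wrist_force: [-2.3, 0.1, 8.7]
finger_gap: 0.0002
```

Run:
```python
from h import *
rel(480,20.4,99)
for n in("top","scene"):
    p=viewer.read_camera(n);save(p,n+"4.png")
    w,u,v=world(p,np.ones((480,640),bool))
    for c in [(464,278.5),(645,163.4),(480,20.4),(618,-149.5),(485.5,-285.5)]:
        d=np.hypot(*(w[:,:2]-np.array(c)/1000).T);q=w[(d<.036)&(w[:,2]>.09)&(w[:,2]<.108)]
        print(n,c,len(q),np.round(np.median(q[:,2]),4))
p["image"];cv2.imwrite("pics/crop4.png",cv2.resize(p["image"][140:320,180:360,::-1],None,fx=3.3,fy=3.3))
```

```text
t 11.575 shift [ 0.4 -0.1 -0.4] turn [0.   0.06 0.  ] F [-2.32  0.15  8.66]
top (464, 278.5) 1007 0.0997
top (645, 163.4) 945 0.0985
top (480, 20.4) 0 nan
top (618, -149.5) 940 0.0954
top (485.5, -285.5) 915 0.1045
scene (464, 278.5) 736 0.1007
scene (645, 163.4) 1022 0.0996
scene (480, 20.4) 753 0.0992
scene (618, -149.5) 1768 0.0963
scene (485.5, -285.5) 2039 0.1053
  return _methods._mean(a, axis=axis, dtype=dtype,
  ret = ret.dtype.type(ret / rcount)
```

View pics/crop4.png

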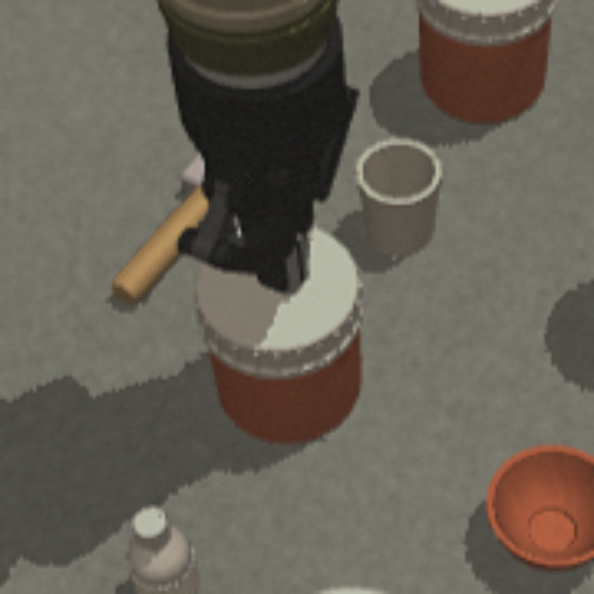

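Request:
arm_command:
  motion:
    - {"x": 0, "y": 0, "z": 0.5, "rx": 0, "ry": 0, "rz": 0, "hand": 1}
    - {"x": 0, "y": 0, "z": 1, "rx": 0, "ry": 0, "rz": 0, "hand": 1}
    - {"x": 0, "y": 0, "z": 1.2, "rx": 0, "ry": 0, "rz": 0, "hand": 1}
    - {"x": 0, "y": 0, "z": 1.2, "rx": 0, "ry": 0, "rz": 0, "hand": 1}

```text
clock: 12.18
tcp_pos: [0.4803, 0.0204, 0.0978]
orientation: [0.001, -0.0, 1.0, -0.0]
wrist_force: [-3.7, 0.6, 12.1]
finger_gap: 0.0
```

Request:
arm_command:
  motion:
    - {"x": 0, "y": 0, "z": 0.6, "rx": 0, "ry": 0, "rz": 0, "hand": 1}
    - {"x": 0, "y": 0, "z": 0.8, "rx": 0, "ry": 0, "rz": 0, "hand": 1}
    - {"x": 0, "y": 0, "z": 0.8, "rx": 0, "ry": 0, "rz": 0, "hand": 1}
    - {"x": 0, "y": 0, "z": 0.8, "rx": 0, "ry": 0, "rz": 0, "hand": 1}

```text
clock: 12.68
tcp_pos: [0.4804, 0.0204, 0.0976]
orientation: [0.001, -0.0, 1.0, -0.0]
wrist_force: [-5.7, 0.2, 17.3]
finger_gap: -0.0
```

Request:
arm_command:
  motion:
    - {"x": 0, "y": 0, "z": -4, "rx": 0, "ry": 0, "rz": 0, "hand": 1}
    - {"x": 0, "y": 0, "z": -12, "rx": 0, "ry": 0, "rz": 0, "hand": 1}
    - {"x": 14, "y": 0, "z": -12, "rx": 0, "ry": 0, "rz": 0, "hand": 1}
    - {"x": 27, "y": 0, "z": -9, "rx": 0, "ry": 0, "rz": 0, "hand": 1}
    - {"x": 27, "y": 0, "z": -5, "rx": 0, "ry": 0, "rz": 0, "hand": 1}
    - {"x": 27, "y": 0, "z": -2.5, "rx": 0, "ry": 0, "rz": 0, "hand": 1}
    - {"x": 27, "y": 0, "z": -1.8, "rx": 0, "ry": 0, "rz": 0, "hand": 1}
    - {"x": 27, "y": 0, "z": -1.3, "rx": 0, "ry": 0, "rz": 0, "hand": 1}
    - {"x": 27, "y": 0, "z": -1.3, "rx": 0, "ry": 0, "rz": 0, "hand": 1}

```text
clock: 13.8
tcp_pos: [0.4529, 0.0204, 0.0976]
orientation: [-0.0, -0.0, 1.0, -0.0]
wrist_force: [-4.7, -0.1, 8.5]
finger_gap: -0.0001
```

Request:
arm_command:
  motion:
    - {"x": 0, "y": 0, "z": -4, "rx": 0, "ry": 0, "rz": 0, "hand": 1}
    - {"x": 0, "y": 0, "z": -10, "rx": 0, "ry": 0, "rz": 0, "hand": 1}
    - {"x": -14, "y": 0, "z": -10, "rx": 0, "ry": 0, "rz": 0, "hand": 1}
    - {"x": -27, "y": 0, "z": -7, "rx": 0, "ry": 0, "rz": 0, "hand": 1}
    - {"x": -27, "y": 0, "z": -3, "rx": 0, "ry": 0, "rz": 0, "hand": 1}
    - {"x": -27, "y": 0, "z": -1, "rx": 0, "ry": 0, "rz": 0, "hand": 1}
    - {"x": -27, "y": 0, "z": -0.5, "rx": 0, "ry": 0, "rz": 0, "hand": 1}
    - {"x": -27, "y": 0, "z": -0.4, "rx": 0, "ry": 0, "rz": 0, "hand": 1}
    - {"x": -27, "y": 0, "z": -0.4, "rx": 0, "ry": 0, "rz": 0, "hand": 1}
    - {"x": -27, "y": 0, "z": -0.4, "rx": 0, "ry": 0, "rz": 0, "hand": 1}

```text
clock: 15.05
tcp_pos: [0.4801, 0.0205, 0.0979]
orientation: [0.0, -0.0, 1.0, 0.0]
wrist_force: [-1.0, 1.0, 5.4]
finger_gap: -0.0
```

Run:
```python
from h import *
p=viewer.read_camera("scene");save(p,"scene5.png")
for i in range(3): viewer.read_camera("wrist");rel(480,20.4,97.7)
w,u,v=world(p,np.ones((480,640),bool))
for c in [(464,278.5),(645,163.4),(480,20.4),(618,-149.5),(485.5,-285.5)]:
    d=np.hypot(*(w[:,:2]-np.array(c)/1000).T);q=w[(d<.036)&(w[:,2]>.09)&(w[:,2]<.108)]
    print(c,len(q),np.round(np.median(q[:,2]),4))
```

```text
t 15.15 shift [ 0.1 -0.   0.2] turn [0.   0.03 0.  ] F [-1.24  0.63  4.98]
t 15.2 shift [ 0.1 -0.   0.2] turn [0.01 0.03 0.  ] F [-0.78  0.13  5.67]
t 15.25 shift [ 0.1 -0.   0.2] turn [0.   0.03 0.  ] F [0.18 0.14 5.69]
(464, 278.5) 730 0.1006
(645, 163.4) 1018 0.0995
(480, 20.4) 750 0.0983
(618, -149.5) 1772 0.0964
(485.5, -285.5) 2058 0.1053
```

View pics/scene5.png

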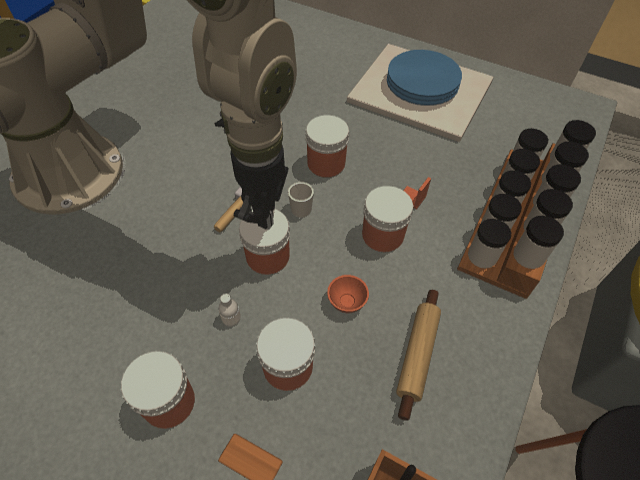

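The picture shows the fingers on the middle lid at about (265, 225), with the other four jars and the bystanders where they were. The push is steady at about 5.5 N.

```bash
python3 -c "
from h import *
print(hand_in())"
```

```text
the job is handed in; nothing more can be done
None
```

I found the loose lid, pushed it home, and handed the job in with the shut fingers pressing its centre at about 5.5 N. It was the middle jar, at about x 0.480, y 0.020. I didn't match it to a name from the list, because the finder treats all five lids as one class.

- **Finding it:** I pressed three lids near their edges. The ones at (0.464, 0.279) and (0.645, 0.163) were firm at 5.5 to 6.5 N. The middle lid sank about 3.5 mm under low force. I stopped there, so the two lids on the robot's right were never pressed.
- **Pushing it home:** I pressed the centre, and the last force reading was 17 N. The lid stopped at about 97.7 mm, where it had started at about 102.7 mm, which matches the 5 mm expected. The scene camera agreed (102.9 to 98.3 mm).
- **Checking it:** Pressed again near its edge with 8.5 N, it did not sink, so it no longer rocks. The other lids' heights were unchanged, and nothing else looked moved in the last picture.

**One oddity:** after the edge press, the middle lid sat at about 100 mm and did not spring back to 102.7 mm. That press had probably already moved it part of the way down. It did not affect the end result.

The clock was at about 15 s of the 56 s allowed.

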